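# Spread a circlip over a gearmotor hub and hold it at the groove

## Robot

A 6-joint arm with a two-finger parallel gripper is mounted at the origin on the work surface. World frame = base frame: x ahead of the robot, y to its left, z up, the work surface at z = 0. Lengths are in m, angles in degrees, forces in N, time in s.
With the tool pointing down it reaches from about 0.375 to 0.9 m from the base axis. Payload 3.1 kg.
Tool frame: the origin (TCP) lies at the very end of the fingers, on their centre line; the grasp point (between the pads) lies 19 mm behind it; z points along the fingers, y is the line along which they close (so a half turn about z gives the same grasp; the last joint's range is limited). The gripper opens to 87 mm and grips with 3 to 60 N. Pads are 19 mm wide; open, the fingers measure 117 mm over their backs; the gripper's body (75 mm by 190 mm) begins 51 mm behind the grasp point.
Start: joints at [66.95, 30.224, 82.088, -0, 67.689, -10.227], TCP at [0.139, 0.609, 0.223] pointing down, gripper open.
Joint ranges: [-176.69, 176.69], [-43.24, 126.21], [12.49, 139.97], [-82, 262], [0, 151.66], [-163.58, 163.58]. Speed limits (degrees/s): [159.86, 159.86, 180, 180, 180, 180].

## Interface

Orientations are given as a 3x3 rotation matrix whose columns are the frame's x, y, z axes.
In Python, from rig import * gives the robot as it stands.
- The arm moves only by the tool jog_arm, never from a script. Its arguments are lists of equal length, an entry for each row: "delta_pos": the shift along the world's x, y, z in cm, a list of three; "turn": the turn about the world's z in degrees; "grip": the closure, from 0 (fully open) to 1 (shut). In form: {"delta_pos": [[x, y, z], ...], "turn": [turn, ...], "grip": [grip, ...]}. A call has 1 to 12 rows; each row is the pose to reach, as a shift and turn from the pose commanded when the call began; what a row does not reach only later rows make up. A row lasts 1/8 s, in which the tool goes at most 62.5 mm and 10.7 degrees, less where a joint would pass 70% of its speed; a pose out of reach is approached as far as the arm can. A call with a gripper value outside its range is refused whole. The fingers move at their own pace and stop on an object; the grip force is fixed at half the most. Time passes only in rows, so rows that repeat a pose let the fingers close. It gives the time, the measured TCP pose, the force, the opening and the grip force at its end, in the units of the state.
- read_state(): the state, without advancing time (a new reading comes with each control period).
- capture(name): name is "scene" or "top" or "wrist"; returns a dict with "color" (420x560x3 uint8, blue, green, red), "fovy" (degrees; the focal length in pixels is half the picture's height over the tangent of half this angle, whatever the lens; pixels are square), "cx", "cy" (the principal point, pixels), "k1" (the pictures are not rectified: a ray, as slopes to the right and down, at radius r is drawn at 1 + k1 r^2 times it, then the intrinsics apply), "camera_from_world" (4x4, takes a point from world to camera coordinates). Camera axes: x right, y up, looking along -z (the intrinsics and any distortion apply to the point x, -y, -z); pixel columns grow to the right and rows downward; lengths in m; the calibration is good to about 2 mm. A picture is of the moment at which its call begins. There is no depth.
- hand_in(): hands the job in; it is judged then, once.
The state is a dict: "time_s": time; "joint_positions": joint angles; "qvel": joint speeds; "tau": joint torques, N m; "position": TCP position; "tcp_rot": TCP orientation; "force": force on the tool from outside, world axes, zero at the start; "moment": the same for the moment, N m; "opening": opening from 0.0 (shut) to 1.0 (fully open); "grasp_force": force on a finger pad.
Only numpy, scipy, OpenCV 4.12 (cv2) and the standard library are available. Lean on these libraries where they do the work, as an engineer would, in place of code of your own. Each camera call takes 0.05 s, during which the arm holds its last target. There are 200 camera calls.

## Task

The gearmotor clamped in the blue tilting vise has been left leaning over: first swing the vise head up against its upright stop so that the steel hub stub points straight up. Then take the red-handled circlip pliers off the wooden tool rest by both handles, squeeze them fully so that they spread the snap ring hooked on their tips, and lower the ring, level, over the end of the stub, gently, until it lies at the groove, on the white gear. Finish right there, still gripping the squeezed pliers so that the ring stays spread around the groove for me to check before it is allowed to snap in; leave the breadboard, the solder spool and the screwdriver alone.

Things in the scene. Friction and masses are not known exactly. Their poses are not given: they have to be found in the camera images.
- vise: blue cast tilting vise, base 130 x 104 mm, bolted down at a varying place and turn. Origin: centre of the base's underside, on the bench. z up; the head leans towards its -x side. Two ears at y = +-41 mm, 67 mm high, carry the head. The head's jaws hold an aluminium gearmotor (50 mm square, its top 93 mm above the bench when upright), with a white gear wheel (65 mm diameter, 6 mm thick) and, on its axis, the steel hub stub (29 mm diameter).
- tilt_hinge (a point): middle of the vise head's hinge, 45 mm above the vise's origin; the hinge runs along the vise's y.
- tilt (a joint): lean of the vise head (rad): 0 = upright, against its stop; up to 0.8 = leaning over towards the vise's -x. A stiff friction hinge that stays where it is left; about 12 N pushed sideways on the stub moves it.
- groove (a point): point on the stub's axis at the lower edge of its groove, level with the top face of the white gear, 57 mm from the hinge; z along the stub towards its free end. The groove is 4 mm wide and 26 mm in diameter; above it the stub is 29 mm in diameter for 11 mm, then tapers to its end.
- stub_end (a point): centre of the stub's free end, 24 mm beyond the groove point and 81 mm from the hinge; over its last 9 mm the stub tapers from 29 to 20 mm diameter to lead the ring on.
- rest: wooden tool rest, 124 x 92 mm, fixed at a varying place and turn: a 4 mm base with two cross ribs 6 mm thick, tops 40 mm above the bench, at x = +54 mm (50 mm wide) and x = -46 mm (92 mm wide). Origin on the bench, in the gap between the ribs.
- pliers: external circlip pliers with tips bent down, 155 mm long, 0.17 kg, lying flat over the ribs of the rest. Origin: on the pivot, at the underside (40 mm above the bench at the start); x points to the tips, y across, z up. The two red sleeves are 74 mm long (x = -104 to -30 mm), 12 mm wide, 14 mm high (z = 0 to 14 mm). At x = -50 mm they measure about 55 mm across at rest and 44 mm squeezed, when their outer faces are parallel. Not reported while held.
- handles (a point): midway between the two sleeves where they are to be gripped: 50 mm behind the pivot, at half height of the sleeves (z = 7 mm in the pliers' frame). As the gripped sleeves swing in they draw the pliers about 2.4 mm forward past the fingers, so fingers that closed here end 117.5 mm behind the ring's centre.
- squeeze (a joint): turn of one pliers lever (rad), the other mirrors it: 0 = at rest, the ring relaxed and too narrow for the stub; 0.111 = squeezed to the stop, the ring spread to 33 mm inside (a hard grip reads a little more). A spring opens the pliers again; about 10 N on each sleeve at the grip point closes them fully.
- ring (a point): centre of the spread ring, at its underside: 65.1 mm ahead of the pivot and 13 mm below the pliers' underside, fixed in the pliers' frame (115.1 mm ahead of the handles point and 20 mm below it). The dark steel ring is 3 mm thick, about 41 mm outside, its eyes already hooked on the pliers' tips; its plane is that of the pliers.
- breadboard: blue and white breadboard plate, 100 x 165 mm, 22 mm high with its posts, loose; origin at the centre of its underside. To be left alone.
- spool: upright green spool of solder, 54 mm diameter, 44 mm high, loose; origin at the centre of its underside. To be left alone.
- screwdriver: screwdriver with a yellow handle, 150 mm long, 26 mm thick, lying loose, handle to its -x; origin at mid-length on its underside. To be left alone.
Mind the look-alikes: they are no part of the job. Of the things that look like the rest, the middle-sized one is meant.

How it is judged:
By the outcome, as a careful person would: the job done as asked, in the order asked, and still so for the second after the job is handed in, while the arm keeps its last pose, push and grip.
It also fails if it takes over 64 s, if anything falls off the work surface, if the arm or the gripper's body presses on something with over 40 N, if the wrist force passes 120 N, or if a joint passes its speed limit or range.

## Working session

There is one attempt and no reset: what is moved stays moved. The work goes in short steps, Python scripts to look and compute and a tool call to move; the robot and the scene stay as the last step left them, time stands still between calls to the robot, and variables do not carry over. Pictures are saved under pics/ and viewed, at most 10 in all, crops included, and the job is handed in when it is done.

Besides the shell and the picture viewer there is one more tool, called after "Request:" as name(argument=value, ...), one argument or row to a line, values as JSON. jog_arm: Moves the arm, as the interface text tells. Its arguments: {"type":"object","properties":{"delta_pos":{"type":"array"},"turn":{"type":"array"},"grip":{"type":"array"}},"required":["delta_pos","turn","grip"]}

```bash
mkdir -p pics
cat > h.py <<'E'
from rig import *
import numpy as np, cv2, pickle
def snap(n,tag):
    c=capture(n); cv2.imwrite(f'pics/{tag}.png',c['color']); pickle.dump(c,open(f'pics/{tag}.pkl','wb')); return c
def load(tag): return pickle.load(open(f'pics/{tag}.pkl','rb'))
def K(c):
    h=c['color'].shape[0]; return h/2/np.tan(np.radians(c['fovy'])/2)
def proj(c,P):
    P=np.atleast_2d(P); M=np.array(c['camera_from_world']); q=P@M[:3,:3].T+M[:3,3]
    s=np.c_[q[:,0]/-q[:,2],-q[:,1]/-q[:,2]]; s=s*(1+c['k1']*(s**2).sum(1,keepdims=True))
    return s*K(c)+[c['cx'],c['cy']]
def ray(c,uv):
    d=(np.atleast_2d(uv).astype(float)-[c['cx'],c['cy']])/K(c); s=d.copy()
    for _ in range(20): s=d/(1+c['k1']*(s**2).sum(1,keepdims=True))
    M=np.array(c['camera_from_world']); R=M[:3,:3]; o=-R.T@M[:3,3]
    return o,np.c_[s[:,0],-s[:,1],-np.ones(len(s))]@R
def atz(c,uv,z):
    o,d=ray(c,uv); return o+d*((z-o[2])/d[:,2])[:,None]
E
python3 - <<'E'
from h import *
for n in ('scene','top'):
    c=snap(n,n+'0'); M=np.array(c['camera_from_world']); print(n,c['fovy'],c['k1'],-M[:3,:3].T@M[:3,3], M[:3,:3].round(2).tolist())
a=cv2.imread('pics/scene0.png');b=cv2.imread('pics/top0.png')
cv2.imwrite('pics/s.png',cv2.resize(a,(784,588),interpolation=cv2.INTER_CUBIC));cv2.imwrite('pics/t.png',cv2.resize(b,(784,588),interpolation=cv2.INTER_CUBIC))
s=read_state();print(s['position'],s['tcp_rot'],s['force'],s['opening'])
E
```

```text
scene 43.66659796609568 -0.09793228613982038 [ 1.07240938 -0.88176144  0.79526902] [[0.86, 0.52, -0.0], [-0.31, 0.52, 0.8], [0.42, -0.68, 0.6]]
top 42.50275159985686 -0.08411415238604358 [ 0.48215634 -0.08371528  1.13939693] [[-0.01, -1.0, 0.0], [0.99, -0.01, 0.13], [-0.13, 0.01, 0.99]]
[0.1384097  0.60879929 0.22164773] [[-9.75066625e-01  2.21910980e-01 -7.70737149e-04]
 [ 2.21912048e-01  9.75064978e-01 -1.82502594e-03]
 [ 3.46525506e-04 -1.95055775e-03 -9.99998038e-01]] [-0.22755343  0.08772381  0.03265634] 1.001417719409606
```

View pics/s.png

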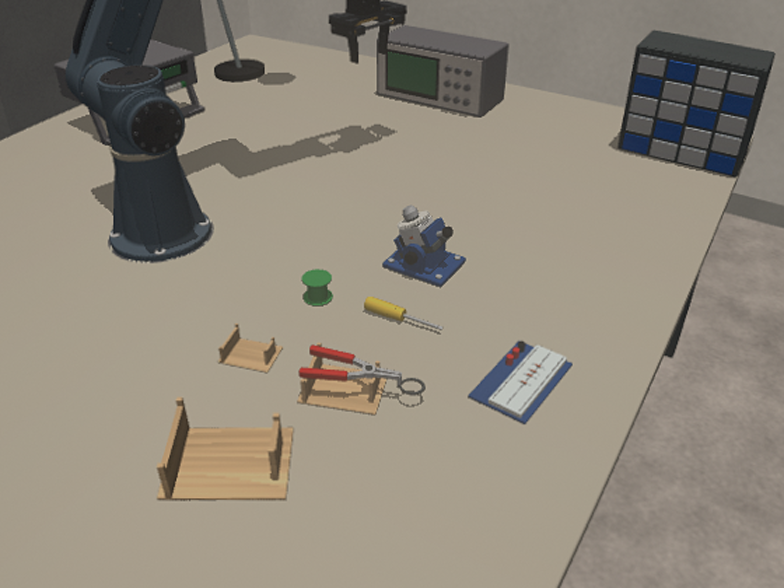

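View pics/t.png

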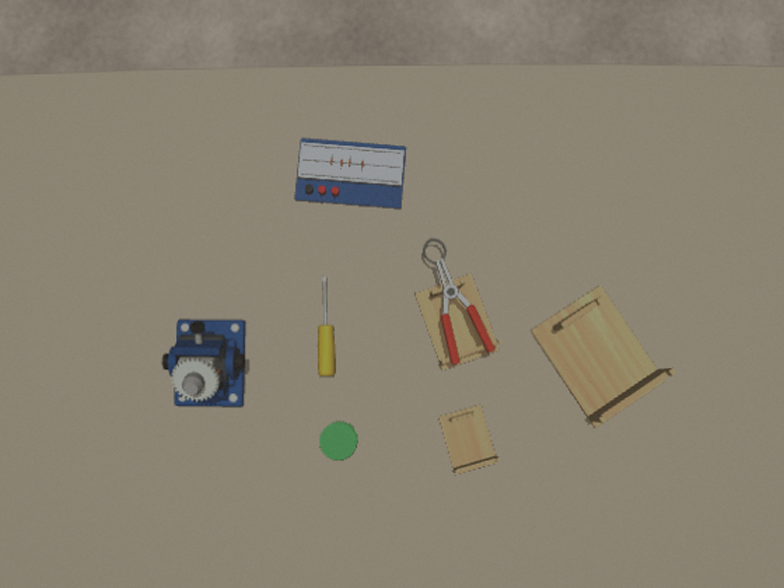

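The scene view shows the pliers on the middle-sized rest and the vise behind the screwdriver. In the top view (784 px) the vise base spans (177,320) to (245,406), with the head leaning down the image. The pliers' pivot is at about (451,292) and the ring at (434,251). I'll enlarge both.

Run:
```python
import cv2,numpy as np
b=cv2.imread('pics/top0.png')
f=lambda x0,y0,w,h,s:cv2.resize(b[y0:y0+h,x0:x0+w],None,fx=s,fy=s,interpolation=cv2.INTER_CUBIC)
# vise crop x 108..188 y 218..300 ; pliers x 285..365, y 165..270
A=f(108,200,80,110,5);B=f(285,162,75,110,5)
cv2.imwrite('pics/z.png',np.hstack([A,B]));print(A.shape,B.shape)
```

```text
(550, 400, 3) (550, 375, 3)
```

View pics/z.png

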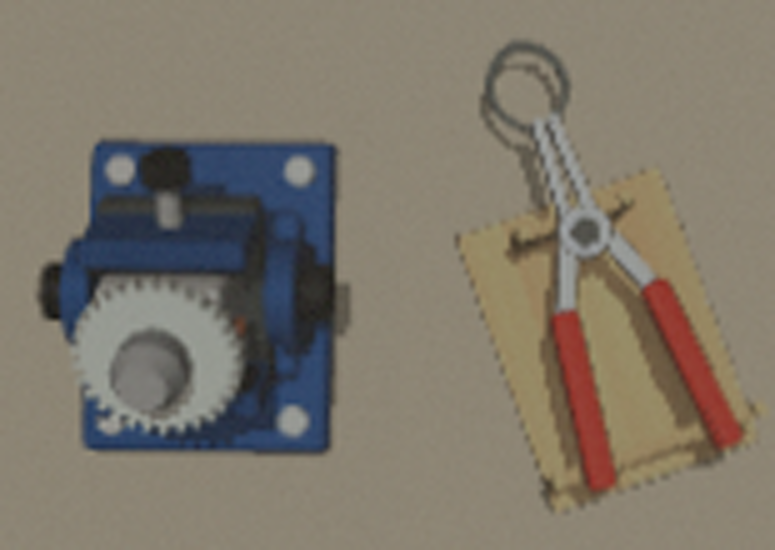

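Run:
```python
from h import *
c=load('top0'); A=lambda p:np.array(p)/5.+[108,200]-0.4; B=lambda p:(np.array(p)-[400,0])/5.+[285,162]-0.4
g=np.array([[95,141],[335,147],[330,452],[83,448]])
P=atz(c,A(g),0.01); print('base',P.round(4).tolist(), P.mean(0).round(4)); print([np.linalg.norm(P[i]-P[(i+1)%4]).round(4) for i in range(4)])
e=[P[0]-P[3],P[1]-P[2]];print([np.degrees(np.arctan2(v[1],v[0])) for v in e],[np.degrees(np.arctan2(-v[0],v[1])) for v in (P[0]-P[1],P[3]-P[2])])
print('pivot',atz(c,B([587,232]),.05)); print('ring',atz(c,B([527,87]),.0285))
s=atz(c,B([[566,313],[602,487],[657,284],[730,444]]),.052);print(s.round(4).tolist());print((s[0]+s[2])/2,(s[1]+s[3])/2)
# scene crop, for both
b=cv2.imread('pics/scene0.png')
f=lambda x0,y0,w,h,s:cv2.resize(b[y0:y0+h,x0:x0+w],None,fx=s,fy=s,interpolation=cv2.INTER_CUBIC)
cv2.imwrite('pics/z2.png',np.hstack([f(268,140,70,70,6),f(208,240,60,70,6)][:1]+[cv2.resize(b[235:305,208:308],(500,420))] )[:, :800] if 0 else np.hstack([f(270,140,66,110,5),f(208,200,92,110,5)]))
```

```text
base [[0.5952, 0.2258, 0.01], [0.5915, 0.1237, 0.01], [0.4642, 0.1249, 0.01], [0.4667, 0.2286, 0.01]] [0.5294 0.1757 0.01  ]
[np.float64(0.1021), np.float64(0.1273), np.float64(0.1037), np.float64(0.1286)]
[np.float64(-1.2459092659183155), np.float64(-0.5138854089987099)] [np.float64(-2.1204674302921913), np.float64(-1.376561615708346)]
pivot [[ 0.62659109 -0.18373371  0.05      ]]
ring [[ 0.69097226 -0.16211244  0.0285    ]]
[[0.5933, -0.1742, 0.052], [0.5228, -0.1871, 0.052], [0.6047, -0.2115, 0.052], [0.5393, -0.2392, 0.052]]
[ 0.59899719 -0.19285203  0.052     ] [ 0.53106498 -0.21316526  0.052     ]
```

View pics/z2.png

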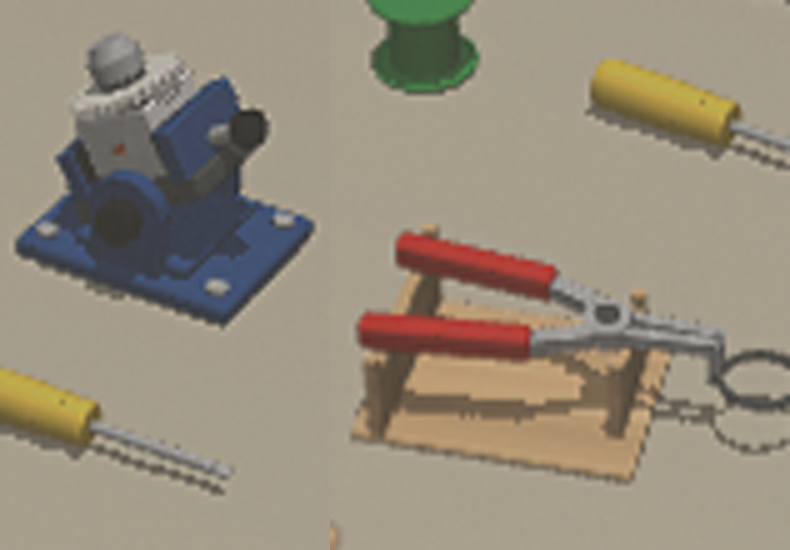

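Run:
```python
from h import *
t=load('top0');s=load('scene0')
y=np.radians(-1.3);h=np.array([.5294,.1757,.045]);X=np.array([np.cos(y),np.sin(y),0])
for a in (.3,.4,.5,.6,.7,.8):
    ax=-np.sin(a)*X+np.cos(a)*np.array([0,0,1]); p=np.array([h+.081*ax,h+.057*ax])
    print(a,((proj(t,p)+.4-[108,200])*5).round().tolist(),((proj(s,p)+.4-[270,140])*5).round().tolist(),p.round(3).tolist())
# scene check of pliers
u=np.radians(18);R=np.array([[np.cos(u),-np.sin(u),0],[np.sin(u),np.cos(u),0],[0,0,1]]);o=np.array([.6266,-.1837,.04])
q=np.array([[0,0,.012],[.0651,0,-.0115],[-.104,.0325,.014],[-.104,-.0325,.014]])@R.T+o
print(((proj(s,q)+.4-[208,200])*5+[330,0]).round().tolist(),((proj(t,q)+.4-[285,162])*5+[400,0]).round().tolist())
```

```text
0.3 [[140.0, 348.0], [156.0, 331.0]] [[130.0, 36.0], [141.0, 78.0]] [[0.505, 0.176, 0.122], [0.513, 0.176, 0.099]]
0.4 [[141.0, 368.0], [157.0, 345.0]] [[117.0, 37.0], [132.0, 78.0]] [[0.498, 0.176, 0.12], [0.507, 0.176, 0.098]]
0.5 [[143.0, 388.0], [158.0, 358.0]] [[105.0, 39.0], [123.0, 80.0]] [[0.491, 0.177, 0.116], [0.502, 0.176, 0.095]]
0.6 [[145.0, 406.0], [159.0, 371.0]] [[94.0, 42.0], [115.0, 82.0]] [[0.484, 0.177, 0.112], [0.497, 0.176, 0.092]]
0.7 [[148.0, 423.0], [161.0, 383.0]] [[83.0, 47.0], [108.0, 85.0]] [[0.477, 0.177, 0.107], [0.493, 0.177, 0.089]]
0.8 [[151.0, 439.0], [163.0, 394.0]] [[73.0, 53.0], [101.0, 89.0]] [[0.471, 0.177, 0.101], [0.489, 0.177, 0.085]]
[[604.0, 315.0], [754.0, 379.0], [392.0, 227.0], [346.0, 324.0]] [[587.0, 231.0], [531.0, 93.0], [597.0, 500.0], [749.0, 447.0]]
```

Request:
jog_arm(
  delta_pos=[
    [31.2,-43.3,0],
    [31.2,-43.3,0],
    [31.2,-43.3,0],
    [31.2,-43.3,0],
    [31.2,-43.3,0],
    [31.2,-43.3,0],
    [31.2,-43.3,0],
    [31.2,-43.3,0],
    [31.2,-43.3,0],
    [31.2,-43.3,0],
    [31.2,-43.3,0],
    [31.2,-43.3,0],
  ],
  turn=[11.5,11.5,11.5,11.5,11.5,11.5,11.5,11.5,11.5,11.5,11.5,11.5],
  grip=[1,1,1,1,1,1,1,1,1,1,1,1],
)

```text
time_s: 1.6
position: [0.4495, 0.1774, 0.2224]
tcp_rot: [[-1.0, 0.021, -0.001], [0.021, 1.0, 0.0], [0.001, 0.0, -1.0]]
force: [-0.1, 0.5, 0.0]
opening: 0.006
grasp_force: 0.0
```

Request:
jog_arm(
  delta_pos=[
    [0,0,-6],
    [0,0,-11],
    [0,0,-12.4],
    [0,0,-12.4],
    [1,0,-12.4],
    [1.6,0,-12.4],
    [2.2,0,-12.4],
    [2.6,0,-12.3],
    [3.0,0,-12.2],
    [3.3,0,-12.1],
  ],
  turn=[0,0,0,0,0,0,0,0,0,0],
  grip=[1,1,1,1,1,1,1,1,1,1],
)

```text
time_s: 2.85
position: [0.4705, 0.1764, 0.0998]
tcp_rot: [[-0.999, 0.023, -0.028], [0.023, 1.0, -0.001], [0.028, -0.002, -1.0]]
force: [-18.8, 4.5, 2.3]
opening: 0.008
grasp_force: 9.4
```

Run:
```python
from h import *
s=snap('scene','s1');t=snap('top','t1')
f=lambda b,x0,y0,w,h,k:cv2.resize(b[y0:y0+h,x0:x0+w],None,fx=k,fy=k,interpolation=cv2.INTER_CUBIC)
cv2.imwrite('pics/z3.png',np.hstack([f(s['color'],260,120,80,110,5),f(t['color'],105,205,75,110,5)]))
```

```text
(no output)
```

View pics/z3.png

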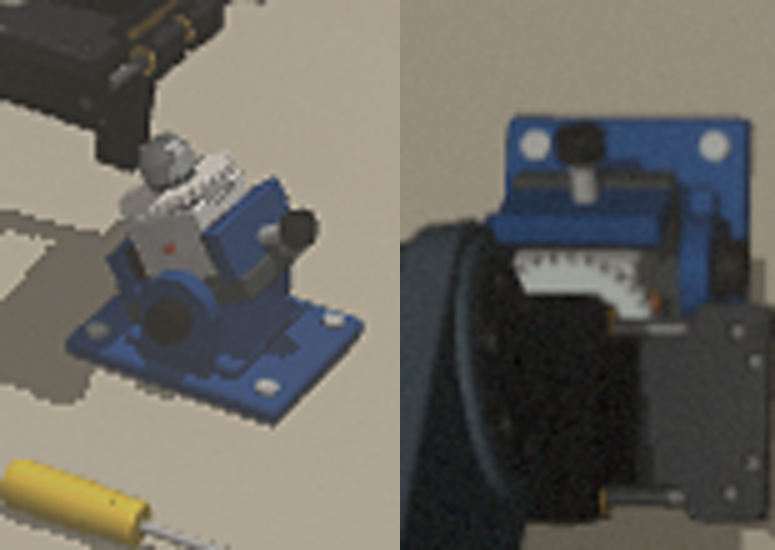

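The fingers press on the stub just above the gear: in the left panel the fingertip is at (125,160) and the stub at (165,160). The push reads 19 N, so I'll carry on upward and forward.

Request:
jog_arm(
  delta_pos=[
    [0.3,0,0.1],
    [0.6,0,0.2],
    [0.9,0,0.3],
    [1.2,0,0.4],
    [1.5,0,0.5],
    [1.8,0,0.6],
    [2.1,0,0.7],
    [2.1,0,0.7],
  ],
  turn=[0,0,0,0,0,0,0,0],
  grip=[1,1,1,1,1,1,1,1],
)

```text
time_s: 3.95
position: [0.4905, 0.1768, 0.1082]
tcp_rot: [[-0.999, 0.023, -0.029], [0.023, 1.0, -0.001], [0.029, -0.001, -1.0]]
force: [-21.2, 3.1, 15.9]
opening: 0.005
grasp_force: 10.7
```

Request:
jog_arm(
  delta_pos=[
    [0.2,0,0.1],
    [0.4,0,0.2],
    [0.6,0,0.2],
    [0.8,0,0.2],
    [1.0,0,0.2],
    [1.0,0,0.2],
  ],
  turn=[0,0,0,0,0,0],
  grip=[1,1,1,1,1,1],
)

```text
time_s: 4.7
position: [0.5047, 0.1772, 0.1104]
tcp_rot: [[-1.0, 0.023, -0.021], [0.023, 1.0, 0.0], [0.021, -0.0, -1.0]]
force: [-15.4, 3.3, 12.2]
opening: 0.006
grasp_force: 8.2
```

Run:
```python
from h import *
s=snap('scene','s2');t=snap('wrist','w2')
f=lambda b,x0,y0,w,h,k:cv2.resize(b[y0:y0+h,x0:x0+w],None,fx=k,fy=k,interpolation=cv2.INTER_CUBIC)
cv2.imwrite('pics/z4.png',np.hstack([f(s['color'],265,115,80,84,5),cv2.resize(t['color'],(400,420))[:,:]]))
```

```text
(no output)
```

View pics/z4.png

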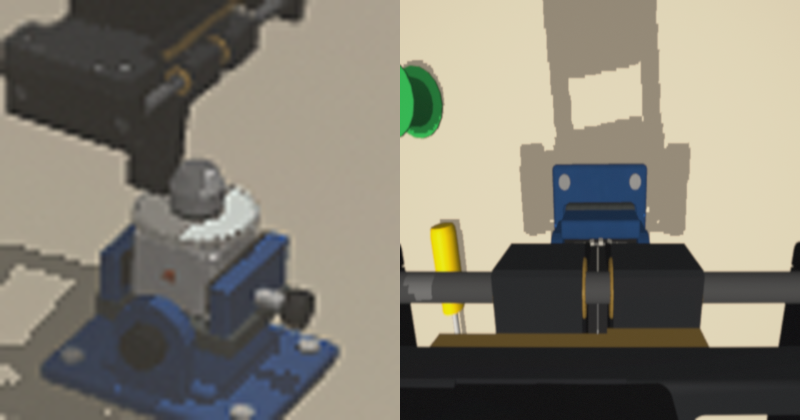

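The head is now nearly upright, with the stub at (197,185) in the left panel. I'll push on until the force shows the stop.

Request:
jog_arm(
  delta_pos=[
    [0.2,0,0],
    [0.4,0,0],
    [0.6,0,0],
    [0.6,0,0],
  ],
  turn=[0,0,0,0],
  grip=[1,1,1,1],
)

```text
time_s: 5.3
position: [0.505, 0.1773, 0.1102]
tcp_rot: [[-0.999, 0.023, -0.033], [0.023, 1.0, -0.0], [0.033, -0.001, -0.999]]
force: [-24.2, 4.5, 18.4]
opening: 0.003
grasp_force: 12.6
```

Request:
jog_arm(
  delta_pos=[
    [-2,0,0],
    [-4,0,0],
    [-4,0,5],
    [-4,-2,7],
    [0,-7,7],
    [2,-12,7],
    [4,-17,7],
    [6.1,-23,7],
    [6.1,-29,7],
    [6.1,-35,7],
    [6.1,-37.6,7],
    [6.1,-37.6,7],
  ],
  turn=[0,0,0,0,5,10,15,19.3,19.3,19.3,19.3,19.3],
  grip=[1,1,1,0,0,0,0,0,0,0,0,0],
)

```text
time_s: 6.8
position: [0.582, -0.2024, 0.1811]
tcp_rot: [[-0.952, -0.305, 0.002], [-0.305, 0.952, -0.001], [-0.001, -0.002, -1.0]]
force: [-0.3, -1.0, 0.5]
opening: 0.94
grasp_force: 0.0
```

Run:
```python
from h import *
w=snap('wrist','w3');s=snap('scene','s3');t=snap('top','t3')
f=lambda b,x0,y0,w,h,k:cv2.resize(b[y0:y0+h,x0:x0+w],None,fx=k,fy=k,interpolation=cv2.INTER_CUBIC)
cv2.imwrite('pics/z5.png',np.vstack([np.hstack([f(s['color'],265,125,80,75,5),f(t['color'],105,205,80,75,5)[:,:400]])[:225*1+150],]))
cv2.imwrite('pics/w3b.png',np.hstack([cv2.resize(w['color'],(500,375)),f(t['color'],110,210,60,75,5)]))
st=read_state();print(st['position'],st['tcp_rot'],st['opening'])
u=np.radians(18);R=np.array([[np.cos(u),-np.sin(u),0],[np.sin(u),np.cos(u),0],[0,0,1]]);o=np.array([.628,-.183,.04])
q=np.array([[0,0,.012],[.0651,0,-.0115],[-.05,0,.014],[-.104,.0,.014]])@R.T+o
print((proj(w,q)*500/560).round(1).tolist())
```

```text
[ 0.58151924 -0.19849737  0.18074783] [[-9.50987039e-01 -3.09230688e-01 -1.83191810e-04]
 [-3.09230741e-01  9.50986825e-01  6.38739255e-04]
 [-2.33047815e-05  6.64081292e-04 -9.99999779e-01]] 0.9845419393223538
[[251.6, 229.8], [251.4, 274.5], [251.6, 182.9], [251.5, 126.6]]
```

View pics/w3b.png

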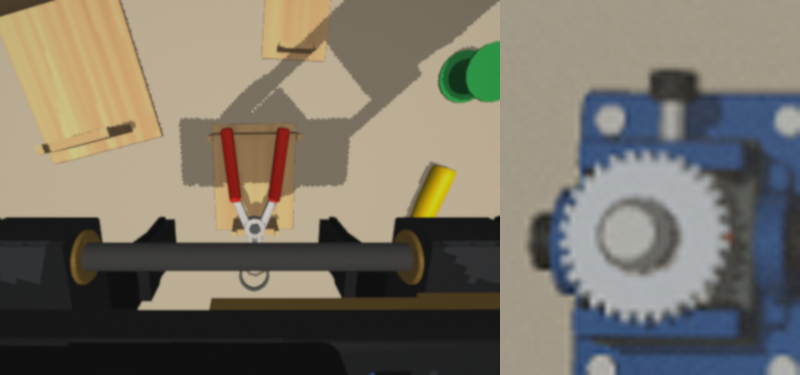

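The wrist view shows the pliers between the open fingers, with the pivot at (255,229) and the ring at (254,276). That is about 3 mm right of the finger centre line. The top crop shows the stub upright, its end at (628,236) and the gear centre at (643,237). I'll shift slightly, go down and close.

Request:
jog_arm(
  delta_pos=[
    [-0.2,0.25,-5],
    [-0.2,0.25,-10],
    [-0.2,0.25,-13],
    [-0.2,0.25,-15.2],
    [-0.2,0.25,-15.2],
    [-0.2,0.25,-15.2],
    [-0.2,0.25,-15.2],
    [-0.2,0.25,-15.2],
    [-0.2,0.25,-15.2],
    [-0.2,0.25,-15.2],
    [-0.2,0.25,-15.2],
    [-0.2,0.25,-15.2],
  ],
  turn=[0,0,0,0,0,0,0,0,0,0,0,0],
  grip=[0,0,0,0,0,0.25,0.4,0.6,0.8,1,1,1],
)

```text
time_s: 8.45
position: [0.5793, -0.1972, 0.0292]
tcp_rot: [[-0.951, -0.309, -0.001], [-0.309, 0.951, -0.0], [0.001, 0.0, -1.0]]
force: [-2.2, -0.4, 4.9]
opening: 0.497
grasp_force: 30.0
```

Run:
```python
from h import *
s=read_state();print(s['position'],s['opening'],s['grasp_force'],s['force'])
t=load('t3');px=lambda p:np.array(p)/5.+[110,210]-.4
print(atz(t,px([128,236]),.126),atz(t,px([143,237]),.102))
```

```text
[ 0.57927083 -0.19722982  0.02924747] 0.4966354718161318 30.000795051455498 [-2.18979734 -0.42542093  4.92846841]
[[0.52860844 0.1765669  0.126     ]] [[0.5292662  0.17688932 0.102     ]]
```

Request:
jog_arm(
  delta_pos=[
    [0,0,1],
    [0,0,3],
    [0,0,7],
    [0,0,11],
    [0,0,14],
    [-3,4,14],
    [-5,9,14],
    [-7,14,14],
    [-9,19,14],
    [-11,24,14],
    [-13.5,29,14],
    [-14,30,14],
  ],
  turn=[0,0,0,0,0,0,0,0,0,0,0,0],
  grip=[1,1,1,1,1,1,1,1,1,1,1,1],
)

```text
time_s: 9.95
position: [0.4367, 0.1054, 0.1686]
tcp_rot: [[-0.95, -0.312, -0.003], [-0.312, 0.95, 0.001], [0.002, 0.001, -1.0]]
force: [0.2, 0.4, -1.8]
opening: 0.496
grasp_force: 30.0
```

Request:
jog_arm(
  delta_pos=[
    [-1,1.5,0],
    [-2.2,3.7,0],
    [-2.2,3.7,0],
    [-2.2,3.7,0],
  ],
  turn=[0,0,0,0],
  grip=[1,1,1,1],
)

```text
time_s: 10.45
position: [0.4187, 0.1393, 0.1687]
tcp_rot: [[-0.951, -0.308, 0.001], [-0.308, 0.951, -0.0], [-0.001, -0.001, -1.0]]
force: [1.8, 1.0, -1.8]
opening: 0.494
grasp_force: 30.0
```

Run:
```python
from h import *
t=snap('top','t4');s=snap('scene','s4')
st=read_state();p=st['position'];R=np.array(st['tcp_rot']);print(p,R[:,2],st['opening'],st['force'])
f=lambda b,x0,y0,w,h,k:cv2.resize(b[y0:y0+h,x0:x0+w],None,fx=k,fy=k,interpolation=cv2.INTER_CUBIC)
cv2.imwrite('pics/z6.png',np.hstack([f(s['color'],265,100,80,100,5),f(t['color'],100,205,80,100,5)]))
d=-R[:,0];ring=p+.1175*d+np.array([0,0,-.001]);print('ring',ring)
stub=np.array([.529,.1766,.126])
for n,c,o in (('s',s,[265,100]),('t',t,[100,205])): print(n,((proj(c,np.array([ring+[0,0,.0015],stub,stub-[0,0,.024]]))+.4-o)*5).round().tolist())
```

```text
[0.41867854 0.13911577 0.16862732] [ 1.01357207e-03 -2.02443895e-04 -9.99999466e-01] 0.4970110627064346 [-0.0952691  -0.27294046 -1.50027892]
ring [0.53049004 0.17523263 0.16773334]
s [[199.0, 168.0], [195.0, 241.0], [194.0, 281.0]]
t [[151.0, 251.0], [178.0, 260.0], [194.0, 263.0]]
```

View pics/z6.png

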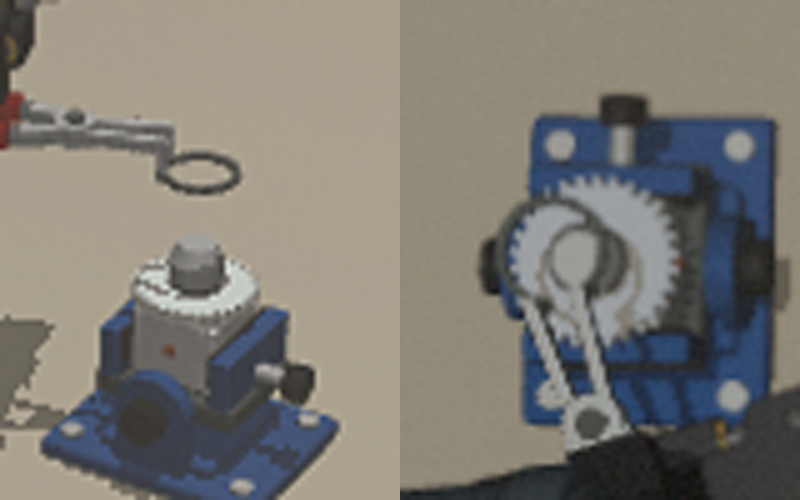

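The squeezed ring hangs level above the stub. Scene panel: ring at (199,173), stub end at (196,243). Top panel: ring at (548,250), stub end at (577,259). That agrees with the kinematics to about 1 mm, so I'll correct and go down to the stub's end.

Request:
jog_arm(
  delta_pos=[
    [-0.15,0.1,-1],
    [-0.15,0.1,-2],
    [-0.15,0.1,-3],
    [-0.15,0.1,-4],
    [-0.15,0.1,-4.5],
    [-0.15,0.1,-4.7],
    [-0.15,0.1,-4.7],
    [-0.15,0.1,-4.7],
  ],
  turn=[0,0,0,0,0,0,0,0],
  grip=[1,1,1,1,1,1,1,1],
)

```text
time_s: 11.55
position: [0.4164, 0.141, 0.1218]
tcp_rot: [[-0.951, -0.309, 0.001], [-0.309, 0.951, 0.0], [-0.001, -0.0, -1.0]]
force: [-0.5, -0.0, -1.8]
opening: 0.494
grasp_force: 30.0
```

Run:
```python
from h import *
t=snap('top','t5');s=snap('scene','s5')
st=read_state();p=st['position'];R=np.array(st['tcp_rot']);print(p,R[:,2],st['opening'],st['force'])
f=lambda b,x0,y0,w,h,k:cv2.resize(b[y0:y0+h,x0:x0+w],None,fx=k,fy=k,interpolation=cv2.INTER_CUBIC)
cv2.imwrite('pics/z7.png',np.hstack([f(s['color'],282,125,50,60,8),f(t['color'],112,235,50,60,8)]))
d=-R[:,0];ring=p+.1175*d+np.array([0,0,-.001]);print('ring',ring)
stub=np.array([.529,.1766,.126])
a=np.linspace(0,2*np.pi,4,endpoint=False);circ=lambda c,r:np.vstack([c]+[c+r*np.array([np.cos(x),np.sin(x),0]) for x in a])
for n,c,o in (('s',s,[282,125]),('t',t,[112,235])): print(n,((proj(c,np.vstack([circ(ring+[0,0,.003],.0165),circ(stub,.01)]))+.4-o)*8).round().tolist())
```

```text
[0.41641671 0.14092461 0.12182664] [ 8.03932957e-04  3.43577550e-05 -9.99999676e-01] 0.4944479708561563 [-0.31308124  0.48802734 -1.55041454]
ring [0.52817803 0.17719648 0.12091773]
s [[175.0, 189.0], [220.0, 203.0], [199.0, 168.0], [130.0, 177.0], [151.0, 211.0], [177.0, 185.0], [204.0, 193.0], [191.0, 172.0], [149.0, 177.0], [162.0, 198.0]]
t [[188.0, 180.0], [189.0, 110.0], [119.0, 181.0], [187.0, 250.0], [258.0, 179.0], [189.0, 176.0], [189.0, 133.0], [147.0, 176.0], [188.0, 219.0], [231.0, 176.0]]
```

View pics/z7.png

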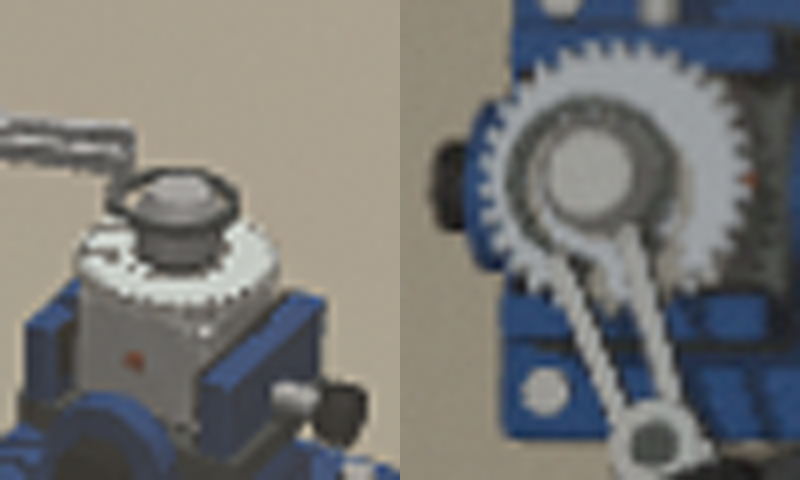

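The ring now encircles the tapered end. In the top panel the ring is at about (589,179) and the stub end at (590,174); in the scene panel they are at (172,198) and (180,186). It sits roughly 1 mm towards -x, so I'll correct that and lower gently.

Request:
jog_arm(
  delta_pos=[
    [0.1,0,0],
    [0.1,0,-0.2],
    [0.1,0,-0.4],
    [0.1,0,-0.6],
    [0.1,0,-0.8],
    [0.1,0,-1.0],
    [0.1,0,-1.2],
    [0.1,0,-1.2],
  ],
  turn=[0,0,0,0,0,0,0,0],
  grip=[1,1,1,1,1,1,1,1],
)

```text
time_s: 12.65
position: [0.417, 0.1409, 0.1094]
tcp_rot: [[-0.951, -0.309, -0.0], [-0.309, 0.951, -0.0], [0.0, 0.0, -1.0]]
force: [-0.4, 0.3, -1.9]
opening: 0.494
grasp_force: 30.0
```

Request:
jog_arm(
  delta_pos=[
    [0,0,-0.1],
    [0,0,-0.2],
    [0,0,-0.3],
    [0,0,-0.4],
    [0,0,-0.45],
    [0,0,-0.5],
    [0,0,-0.5],
    [0,0,-0.5],
  ],
  turn=[0,0,0,0,0,0,0,0],
  grip=[1,1,1,1,1,1,1,1],
)

```text
time_s: 13.65
position: [0.4172, 0.1409, 0.1046]
tcp_rot: [[-0.951, -0.309, 0.0], [-0.309, 0.951, -0.0], [-0.0, -0.0, -1.0]]
force: [0.0, -0.2, -1.8]
opening: 0.492
grasp_force: 30.0
```

Request:
jog_arm(
  delta_pos=[
    [0,0,-0.05],
    [0,0,-0.1],
    [0,0,-0.1],
    [0,0,-0.1],
  ],
  turn=[0,0,0,0],
  grip=[1,1,1,1],
)

```text
time_s: 14.15
position: [0.4171, 0.1409, 0.1036]
tcp_rot: [[-0.951, -0.309, -0.0], [-0.309, 0.951, -0.0], [0.0, -0.0, -1.0]]
force: [0.0, -0.6, -0.6]
opening: 0.496
grasp_force: 30.0
```

Run:
```python
from h import *
t=snap('top','t6');s=snap('scene','s6')
st=read_state();print(st['position'],st['force'],st['moment'])
f=lambda b,x0,y0,w,h,k:cv2.resize(b[y0:y0+h,x0:x0+w],None,fx=k,fy=k,interpolation=cv2.INTER_CUBIC)
cv2.imwrite('pics/z8.png',np.hstack([f(s['color'],282,130,50,50,8),f(t['color'],112,235,50,50,8)]))
```

```text
[0.41709026 0.14088752 0.10356911] [-0.68685158 -0.15962845  0.51407905] [-0.02982271  0.04306533 -0.01628207]
```

View pics/z8.png

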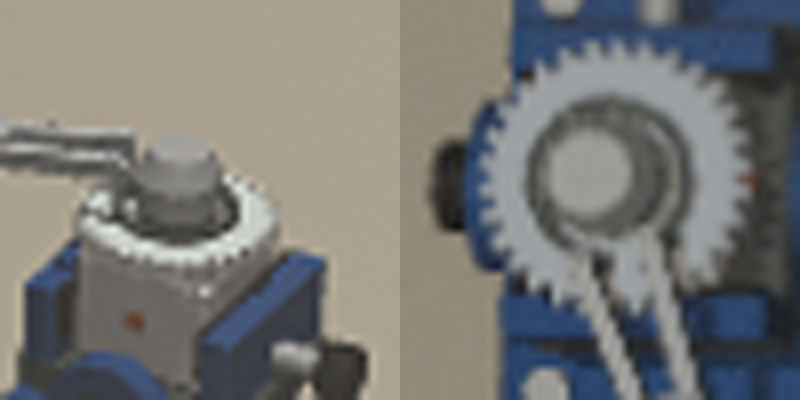

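The ring sits around the stub just on the gear face, concentric in the top panel at about (608,175). The vertical force rose by about 2 N, so contact has begun. One more small step.

Request:
jog_arm(
  delta_pos=[
    [0,0,-0.05],
    [0,0,-0.1],
    [0,0,-0.1],
    [0,0,-0.1],
  ],
  turn=[0,0,0,0],
  grip=[1,1,1,1],
)

```text
time_s: 14.75
position: [0.417, 0.1409, 0.1026]
tcp_rot: [[-0.951, -0.309, -0.0], [-0.309, 0.951, -0.0], [0.0, 0.0, -1.0]]
force: [-0.7, -0.6, 0.0]
opening: 0.498
grasp_force: 30.0
```

Run:
```python
from h import *
s=read_state();print(s['position'],s['force'],s['opening'],s['grasp_force'])
print(hand_in())
```

```text
[0.41704941 0.14087622 0.102573  ] [-0.66793543 -0.60803753  0.03030876] 0.4979886250573246 30.000826623290777
the job is handed in; nothing more can be done
None
```

The vise head is up against its stop, and the spread ring lies around the groove on the white gear, pressed down with about 2 N. The pliers are still squeezed in the gripper, and I handed the job in at about 15 s; no verdict came back.

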